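# Slide the cutting die home in the rubbering fixture and button it down

### The job

A small cutting die stands part-way in on the two notched rails of the blue rubbering fixture. With your fingertips push it gently along the rails, away from you, until its four feet drop into the locating notches and it sits level; then push the red peg of the turn-button round until the bar stops square across the top of the die to hold it down. Do not lift the die, and leave the things lying about where they are.

Things in the scene. Friction and masses are not known exactly. Their poses are not given: they have to be found in the camera images.
- fixture: Fixture fixed to the bench: grey base 250 x 184 x 10 mm, two steel rails (240 mm long, tops 26 mm above the bench) between blue side guides (tops 38 mm up, inner faces 127 mm apart), blue stop bar at the far end. Origin: on the bench, midway between the rails, at mid-length. x along the rails away from the robot (the way the die is pushed), z up. The moving turn-button is on its left.
- nest (a point): Where the die's origin lies when seated: on the centre line, 30 mm ahead of the fixture's origin, 20 mm above the bench (notch floor); axes as the fixture's. The four notches are 14 mm long, 6 mm deep, square-walled: one in the inner track of each rail, one in the outer. The rails run on about 30 mm beyond, so a die pushed fast can skip over the notches.
- die: Loose cutting die, 0.41-0.69 kg: plywood with steel rule on an aluminium plate with four feet 10 x 10 x 8 mm. 110 mm along x, 124 mm across. Origin: middle of the feet's underside; x away from the robot, z up. Plate 8 to 16, plywood to 31, rule to 37 mm above it. Starts on the rail tops (origin 26 mm up), 40 to 80 mm short of the nest; slides at 2 to 5 N, then drops 6 mm level and is stopped.
- die_rear_edge (a point): Middle of the die's rear face (the flat upright face, 23 mm high, nearest the robot, to push on), 55 mm behind the die's origin, 18 mm above it.
- turn_button (a joint): Steel bar 16 x 5 mm, 63 mm from pivot to end, turning about a vertical axis. 0: it points straight back along the rails (fixture -x); grows anticlockwise from above; 1.57: square across the die, at its stop (fixture -y). Starts at -0.45 to 0.1, stays where left, takes about 1.5 N at the peg. Underside 53.5 mm above the bench: clears the seated die by 2.5 mm, runs against an unseated one.
- button_peg (a point): Red upright peg on the bar to push it by, 12 mm in diameter, 24 mm tall, from 58.5 to 82.5 mm above the bench, 50 mm from the pivot; this point is on its axis, 70.5 mm above the bench.
- button_pivot (a point): Turn-button's pivot axis, on top of the blue pillar, 5 mm behind and 87 mm to the left (+y) of the fixture's origin; this point 56 mm above the bench.
- rubber_strip_long: Loose green rubber strip 18 x 100 x 14 mm, lying left of the fixture; leave alone. Origin: middle of its underside, y along its length.
- rubber_strip_short: Loose orange-brown rubber strip 22 x 60 x 17 mm, lying left of the fixture; leave alone. Origin: middle of its underside, y along its length.
- rule_offcut: Loose bent offcut of cutting rule 41 x 77 x 24 mm, lying left of the fixture; leave alone. Origin: middle of its underside.
- marker: Loose white and black marker pen 16 x 122 x 17 mm, lying right of the fixture; leave alone. Origin: middle of its underside, y along its length.
- flat_screwdriver: Loose screwdriver with yellow handle 29 x 214 x 26 mm, lying right of the fixture; leave alone. Origin: middle of its underside, y along its length.
- vee_die: Loose grey steel block with a V notch 46 x 30 x 20 mm, lying right of the fixture; leave alone. Origin: middle of its underside.
Mind the look-alikes: they are no part of the job. There is more than one size of the die; the job needs the largest.

How it is judged:
By the outcome, as a careful person would: the job done as asked, in the order asked, and still so for the second after the job is handed in, with the robot touching nothing.
It also fails if it takes over 43 s, if anything falls off the work surface, if the arm or the gripper's body presses on something with over 40 N, if the wrist force passes 120 N, or if a joint passes its speed limit or range.

### The arm

A 6-joint arm with a two-finger parallel gripper is mounted at the origin on a cart in front of the work surface, level with it; the furniture and walls round the work are solid. World frame = base frame: x ahead of the robot, y to its left, z up, the work surface at z = 0. Lengths are in m, angles in degrees, forces in N, time in s.
With the tool pointing down it reaches from about 0.225 to 0.875 m from the base axis. Payload 3.4 kg.
Tool frame: the origin (TCP) lies on the centre line of the jaws, within the pads' length; the fingertips stand robot.finger_overhang ahead of it and the grasp point (between the pads) lies 3 mm ahead of it (robot.finger_overhang is the distance from the TCP to the fingertips, in m); z points along the fingers, y is the line along which they close (so a half turn about z gives the same grasp; the last joint's range is limited). The gripper opens to 85 mm and grips with 20 to 120 N. Pads are 22 mm wide; open, the fingers measure 114 mm over their backs; the gripper's body (76 mm by 85 mm) begins 54 mm behind the grasp point. The pads swing forward as they close: fully open they stand 13 mm farther back than shut.
Start: joints at [64.973, 15.808, 86.224, -0, 77.962, -6.933], TCP at [0.179, 0.547, 0.253] pointing down, gripper open.
Joint ranges: [-165.64, 165.64], [-43.16, 119.46], [12.63, 154.43], [-67.54, 247.53], [6.08, 155.33], [-154.97, 154.97]. Speed limits (degrees/s): [147.25, 147.25, 180, 180, 180, 180].

### API

Orientations are given as a 3x3 rotation matrix whose columns are the frame's x, y, z axes.
In Python, from plant import robot gives the robot as it stands. The module is installed in compiled form; this text tells all that it offers.
- The arm moves only by the tool jog_arm, never from a script. Its argument "increments" is a list of rows, each a list of 3 entries, a list of its own where there are three numbers: the shift along the tool's x, y, z as a fraction of full scale, then the turn about the tool's z as a fraction of full scale, then the gripper's target within -1 to 1 (fully open at 1, half-way at 0, shut at -1). In form: [[[dx, dy, dz], spin, hand], ...]. A call has 1 to 5 rows; each row is the pose to reach, as a shift and turn from the pose commanded when the call began, along the tool's axes at that moment; what a row does not reach only later rows make up. Full scale, the value 1, is 0.2 m for a shift and 30 degrees for a turn. A row lasts 1/8 s, in which the tool goes at most 62.5 mm and 10.7 degrees, less where a joint would pass 70% of its speed; a pose out of reach is approached as far as the arm can. A call with a number of a shift or a turn outside -1 to 1 is refused whole. A call with a gripper value outside its range is refused whole. The fingers move at their own pace and stop on an object; the grip force is fixed at half the most. Time passes only in rows, so rows that repeat a pose let the fingers close. It gives the time, the measured TCP pose, the force, the opening and the grip force at its end, in the units of the state.
- robot.get_obs(): the state, without advancing time (a new reading comes with each control period).
- robot.camera(name): name is "scene" or "top"; returns a dict with "frame" (480x640x3 uint8, blue, green, red), "intrinsics" (3x3 intrinsics, pixels), "view" (4x4, takes a point from world to camera coordinates). Camera axes: x right, y down, z forward; pixel columns grow to the right and rows downward; lengths in m; the calibration is good to about 2 mm. A picture is of the moment at which its call begins. There is no depth.
- robot.job_done(): hands the job in; it is judged then, once.
The state is a dict: "t": time; "joint_pos": joint angles; "joint_velocities": joint speeds; "tau": joint torques, N m; "tool_pos": TCP position; "tool_rot": TCP orientation; "contact_force": force on the tool from outside, world axes, zero at the start; "torque": the same for the moment, N m; "gripper_width": finger opening in m; "grasp_force": force on a finger pad.
Only numpy, scipy, OpenCV 4.12 (cv2) and the standard library are available. Lean on these libraries where they do the work, as an engineer would, in place of code of your own. Each camera call takes 0.05 s, during which the arm holds its last target. There are 200 camera calls.

## Working session

There is one attempt and no reset: what is moved stays moved. The work goes in short steps, Python scripts to look and compute and a tool call to move; the robot and the scene stay as the last step left them, time stands still between calls to the robot, and variables do not carry over. Pictures are saved under pics/ and viewed, at most 10 in all, crops included, and the job is handed in when it is done.

Besides the shell and the picture viewer there is one more tool, called after ">>>" by a JSON object that holds its "name" and its "arguments". jog_arm: Moves the arm, as the interface text tells. Its arguments: {"type":"object","properties":{"increments":{"type":"array"}},"required":["increments"]}

```bash
mkdir -p pics; python3 - <<'E'
from plant import robot
import cv2,numpy as np
for n in("scene","top"):
    c=robot.camera(n); cv2.imwrite(f"pics/{n}0.png",c["frame"]); print(n,np.round(c["intrinsics"],1).tolist(),np.round(c["view"],4).tolist())
o=robot.get_obs(); print({k:np.round(v,4).tolist() for k,v in o.items()}, robot.finger_overhang)
E
```

```text
scene [[525.7, 0.0, 325.7], [0.0, 525.7, 242.9], [0.0, 0.0, 1.0]] [[0.7475, -0.6641, 0.0115, -0.4754], [-0.2972, -0.3499, -0.8884, 0.1828], [0.594, 0.6607, -0.459, 1.0082], [0.0, 0.0, 0.0, 1.0]]
top [[465.4, 0.0, 319.8], [0.0, 465.4, 227.5], [0.0, 0.0, 1.0]] [[0.0075, -0.9999, -0.0117, -0.0962], [-0.9838, -0.0053, -0.1792, 0.5431], [0.1791, 0.0129, -0.9837, 0.8775], [0.0, 0.0, 0.0, 1.0]]
{'t': 0.1, 'joint_pos': [64.9726, 15.8437, 86.2899, 0.0011, 77.9636, -6.9321], 'joint_velocities': [-0.0156, -0.1429, -0.1858, 0.0123, 0.0085, 0.0171], 'tau': [0.0008, -41.7698, -24.6405, -0.0004, 0.0058, 0.0], 'tool_pos': [0.1784, 0.5461, 0.2525], 'tool_rot': [[-0.9505, 0.3106, -0.0007], [0.3106, 0.9505, -0.0015], [0.0002, -0.0017, -1.0]], 'contact_force': [-0.3372, 0.2281, 0.142], 'torque': [0.0796, 0.0238, -0.0099], 'grasp_force': 0.0, 'gripper_width': 0.0851} 0.022
```

View pics/top0.png

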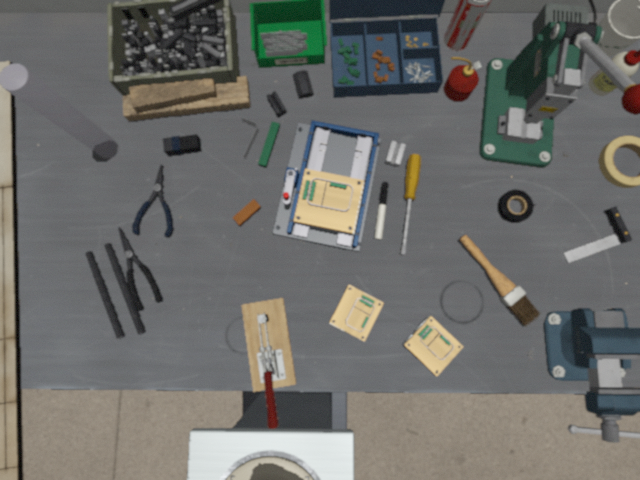

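View pics/scene0.png

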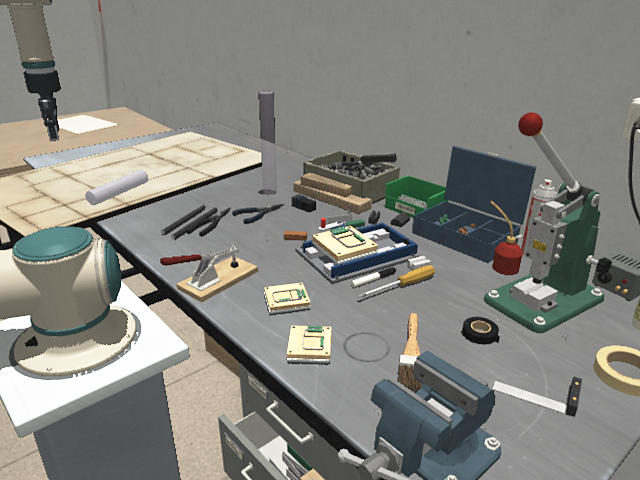

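The top view shows the fixture at about (330,185), tilted a few degrees, with the die (tan) at (330,200) and the red peg at (286,197). A grey post stands at (104,150), between the arm and the fixture. Next I measure by colour.

```bash
cat > h.py <<'E'
import cv2,numpy as np
from plant import robot
def ray(c,uv,z):
    K,V=c["intrinsics"],c["view"]; R,t=V[:3,:3],V[:3,3]
    d=R.T@np.linalg.inv(K)@np.array([uv[0],uv[1],1.]); o=-R.T@t
    return o+d*(z-o[2])/d[2]
def proj(c,p):
    q=c["intrinsics"]@(c["view"][:3,:3]@np.array(p)+c["view"][:3,3]); return q[:2]/q[2]
def hsv(c): return cv2.cvtColor(cv2.GaussianBlur(c["frame"],(3,3),0),cv2.COLOR_BGR2HSV)
def blobs(m,roi,mn=8):
    x0,y0,x1,y1=roi; k=np.zeros_like(m); k[y0:y1,x0:x1]=m[y0:y1,x0:x1]
    cs=cv2.findContours(k,cv2.RETR_EXTERNAL,cv2.CHAIN_APPROX_NONE)[0]
    return sorted([c for c in cs if len(c)>=mn],key=lambda c:-cv2.contourArea(c))
E
python3 - <<'E'
from h import *
c=robot.camera("top"); H=hsv(c)
roi=(265,110,395,255)
bl=blobs(cv2.inRange(H,(105,110,50),(125,255,255)),roi)
P=np.vstack(bl); r=cv2.minAreaRect(P); print("blue",[(len(b),b.mean(0).round(1).tolist()) for b in bl]); 
print("blue box",[ray(c,p,.038)[:2].round(4).tolist() for p in cv2.boxPoints(r)],cv2.boxPoints(r).round(1).tolist())
d=blobs(cv2.inRange(H,(10,50,150),(28,255,255)),(290,150,370,250)); r=cv2.minAreaRect(d[0])
print("die z.057",[ray(c,p,.057)[:2].round(4).tolist() for p in cv2.boxPoints(r)],ray(c,r[0],.057),r)
d=blobs(cv2.inRange(H,(0,130,80),(8,255,255))|cv2.inRange(H,(172,130,80),(180,255,255)),roi,4)
for b in d: print("red",b.mean(0),ray(c,b.mean(0)[0],.0825))
for p in ((104,150),): print("post base",ray(c,p,0))
cv2.imwrite("pics/t1.png",cv2.resize(c["frame"][110:260,260:400],None,fx=4,fy=4,interpolation=cv2.INTER_CUBIC))
E
```

```text
blue [(155, [[344.7, 130.0]]), (46, [[307.9, 146.0]]), (33, [[298.0, 179.4]]), (45, [[371.4, 158.2]]), (46, [[365.9, 186.5]]), (15, [[303.5, 165.3]])]
blue box [[0.6306, -0.0399], [0.7755, -0.0642], [0.7459, -0.2122], [0.6028, -0.1842]] [[294.3999938964844, 186.5], [307.1000061035156, 119.80000305175781], [377.79998779296875, 133.39999389648438], [365.1000061035156, 200.0]]
die z.057 [[0.5545, -0.04], [0.6654, -0.0607], [0.6402, -0.1798], [0.5304, -0.1567]] [ 0.59700433 -0.10935742  0.057     ] ((328.3086853027344, 200.41845703125), (60.4112548828125, 55.026859283447266), 11.768289566040039)
red [[285.63636364 195.27272727]] [ 0.60068621 -0.02633887  0.0825    ]
post base [0.72114069 0.37828748 0.        ]
```

View pics/t1.png

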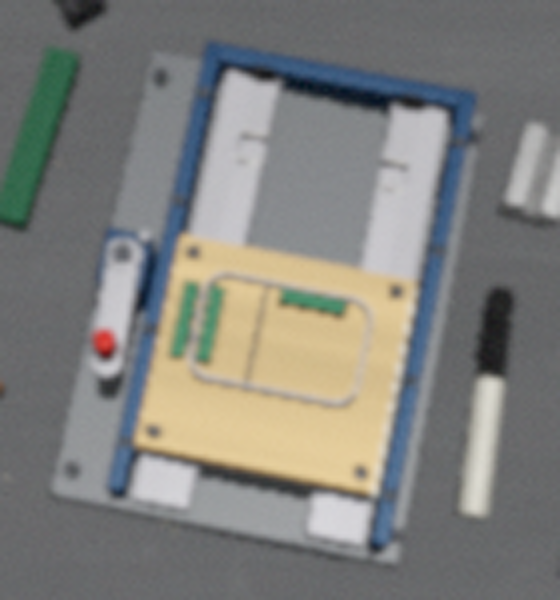

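The crop shows the base corners at (150,55), (53,495) and (398,560), guide ends at about (117,492) and (383,547), the pivot at (122,252), the peg top at (104,343), and the die squared between the guides. I'll work out the fixture pose from these.

```bash
python3 - <<'E'
from h import *
c=robot.camera("top"); s=robot.camera("scene")
f=lambda u,v,z: ray(c,(260+(u-1.5)/4,110+(v-1.5)/4),z)
bfl,bnl,bnr=f(150,55,.01),f(53,495,.01),f(398,560,.01)
print("base",bfl,bnl,bnr,np.linalg.norm(bfl-bnl),np.linalg.norm(bnl-bnr), "ctr",(bfl+bnr)/2)
ang=lambda d:np.degrees(np.arctan2(d[1],d[0]))
print("ang",ang(bfl-bnl),ang(bnl-bnr)-90)
g=[f(208,45,.038),f(477,95,.038),f(110,490,.038),f(393,548,.038)]
print("guides",[x.round(4) for x in g],ang(g[0]-g[2]),ang(g[1]-g[3]),ang(g[0]-g[1])-90)
pv=f(122,252,.0585);pg=f(104,338,.0825); print("pivot",pv,"peg",pg,np.linalg.norm((pv-pg)[:2]))
dc=[f(180,233,.057),f(420,282,.057),f(135,448,.057),f(376,496,.057)]
print("die",np.mean(dc,0),ang(dc[0]-dc[2]),ang(dc[1]-dc[3]),ang(dc[0]-dc[1])-90)
# scene red peg & post
H=hsv(s); m=cv2.inRange(H,(0,130,80),(8,255,255))|cv2.inRange(H,(172,130,80),(180,255,255))
for b in blobs(m,(300,200,345,240),4): print("scene peg",b.mean(0),proj(s,pg),proj(s,[.595,-.0265,.0705]))
pb=np.array([.71,.378,0])
print("post", proj(s,[.71,.378,0]), [ (z,proj(s,[.71,.378,z])) for z in(.2,.25,.3)], [ (z,proj(c,[.71,.378,z])) for z in(.2,.25,.3)])
E
```

```text
base [ 0.77931553 -0.04143389  0.01      ] [0.53774568 0.0049073  0.01      ] [ 0.50488881 -0.17333247  0.01      ] 0.2459745866602864 0.18124290420164915 ctr [ 0.64210217 -0.10738318  0.01      ]
ang -10.859325110131294 -10.444696833812557
guides [array([ 0.7731, -0.0737,  0.038 ]), array([ 0.7458, -0.2143,  0.038 ]), array([ 0.5357, -0.0269,  0.038 ]), array([ 0.5072, -0.1689,  0.038 ])] -11.139631645403188 -10.787469888036917 -10.988511595467457
pivot [ 0.65374444 -0.03226928  0.0585    ] peg [ 0.60298096 -0.02626928  0.0825    ] 0.0511168281727139
die [ 0.59681801 -0.1107851   0.057     ] -10.630573359670535 -11.74162684027047 -11.748026166842422
scene peg [[322.85 222.  ]] [323.22112364 218.65496306] [320.83730367 223.9221906 ]
post [264.47484609 192.68258004] [(0.2, array([261.69451962, 130.94971552])), (0.25, array([260.94847137, 114.3848638 ])), (0.3, array([260.18021596,  97.32693619]))] [(0.2, array([ 50.01358371, 116.81162928])), (0.25, array([ 32.28020138, 104.22271405])), (0.3, array([12.10488159, 89.90026919]))]
```

>>> {"name": "jog_arm", "arguments": {"increments": [[[-0.86, -0.85, 0], 0, 1], [[-0.86, -0.85, 0], 0, 1], [[-0.86, -0.85, 0], 0, 1], [[-0.86, -0.85, 0], 0, 1], [[-0.86, -0.85, 0], 0, 1]]}}

```text
t: 0.88
tool_pos: [0.2904, 0.3288, 0.2535]
tool_rot: [[-0.949, 0.316, 0.001], [0.316, 0.949, -0.001], [-0.001, -0.001, -1.0]]
contact_force: [-0.4, 0.0, 0.3]
gripper_width: 0.0858
grasp_force: 0.0
```

>>> {"name": "jog_arm", "arguments": {"increments": [[[-0.86, -0.85, 0], 0, 1], [[-0.86, -0.85, 0], 0, 1], [[-0.86, -0.85, 0], 0, 1], [[-0.86, -0.85, 0], 0, 1], [[-0.86, -0.85, 0], 0, 1]]}}

```text
t: 1.5
tool_pos: [0.402, 0.1147, 0.2533]
tool_rot: [[-0.949, 0.316, 0.001], [0.316, 0.949, -0.0], [-0.001, 0.0, -1.0]]
contact_force: [-0.0, 0.8, 0.8]
gripper_width: 0.0853
grasp_force: 0.0
```

>>> {"name": "jog_arm", "arguments": {"increments": [[[-0.83, -0.85, 0], -0.24, 1], [[-0.83, -0.85, 0], -0.24, 1], [[-0.83, -0.85, 0], -0.24, 1], [[-0.83, -0.85, 0.4], -0.24, 1], [[-0.83, -0.85, 0.5], -0.24, 1]]}}

```text
t: 2.12
tool_pos: [0.5067, -0.0963, 0.1521]
tool_rot: [[-0.982, 0.189, 0.002], [0.189, 0.982, 0.001], [-0.002, 0.001, -1.0]]
contact_force: [-0.2, 0.9, -0.7]
gripper_width: 0.0853
grasp_force: 0.0
```

```bash
python3 - <<'E'
from h import *
c=robot.camera("top"); s=robot.camera("scene")
o=robot.get_obs(); print({k:np.round(o[k],4).tolist() for k in("t","tool_pos","tool_rot","contact_force","gripper_width")})
a=cv2.resize(s["frame"][130:330,220:450],None,fx=3,fy=3,interpolation=cv2.INTER_CUBIC); cv2.imwrite("pics/s2.png",a)
p=o["tool_pos"];R=o["tool_rot"]
for ov in(.009,.022):
  for y in(-.0425,.0425): print(ov,y,(proj(s,p+R@np.array([0,y,ov]))-[220,130])*3)
E
```

```text
{'t': 2.225, 'tool_pos': [0.5027, -0.0949, 0.1486], 'tool_rot': [[-0.9819, 0.1893, -0.0099], [0.1893, 0.9819, 0.0041], [0.0105, 0.0022, -0.9999]], 'contact_force': [-0.7054, 0.1527, -0.0821], 'gripper_width': 0.0854}
0.009 -0.0425 [298.8200752  283.34507823]
0.009 0.0425 [243.3321019 241.864852 ]
0.022 -0.0425 [298.53066536 299.44498486]
0.022 0.0425 [243.32794616 257.31259754]
```

View pics/s2.png

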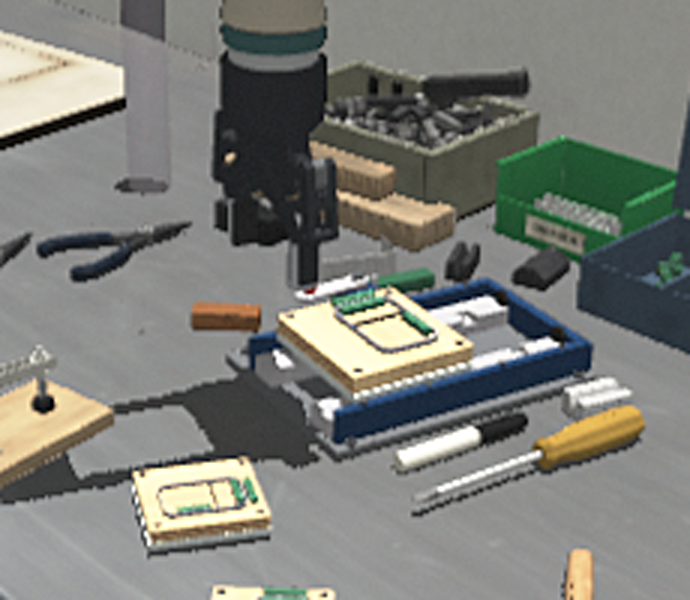

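The fingertip bottoms at (305,286) and (240,243) in the crop match an overhang of about 9 mm with the hand open. I'll lower to a tip height of about 43 mm, behind the rear face.

>>> {"name": "jog_arm", "arguments": {"increments": [[[0, 0, 0.25], 0, 1], [[0, 0, 0.4], 0, 1], [[0, 0, 0.48], 0, 1], [[-0.05, 0, 0.48], 0, 1], [[-0.09, 0, 0.48], 0, 1]]}}

```text
t: 2.85
tool_pos: [0.5252, -0.0994, 0.0592]
tool_rot: [[-0.982, 0.188, 0.004], [0.188, 0.982, -0.001], [-0.004, -0.0, -1.0]]
contact_force: [0.3, 0.5, 0.3]
gripper_width: 0.0852
grasp_force: 0.0
```

>>> {"name": "jog_arm", "arguments": {"increments": [[[-0.02, 0, 0], 0, 1], [[-0.04, 0, 0], 0, 1], [[-0.06, 0, 0], 0, 1], [[-0.08, 0, 0], 0, 1], [[-0.1, 0, 0], 0, 1]]}}

```text
t: 3.48
tool_pos: [0.5412, -0.1035, 0.0571]
tool_rot: [[-0.982, 0.189, -0.002], [0.189, 0.982, 0.001], [0.003, 0.0, -1.0]]
contact_force: [-4.9, 0.4, 2.2]
gripper_width: 0.0854
grasp_force: 2.1
```

>>> {"name": "jog_arm", "arguments": {"increments": [[[0.04, 0, 0], 0, 1], [[0.04, 0, 0.03], 0, 1], [[0.02, 0, 0.03], 0, 1], [[0, 0, 0.03], 0, 1], [[-0.02, 0, 0.03], 0, 1]]}}

```text
t: 4.1
tool_pos: [0.5448, -0.1042, 0.0511]
tool_rot: [[-0.982, 0.189, -0.004], [0.189, 0.982, 0.001], [0.004, 0.0, -1.0]]
contact_force: [-5.2, 0.0, 3.3]
gripper_width: 0.0852
grasp_force: 2.6
```

>>> {"name": "jog_arm", "arguments": {"increments": [[[-0.02, 0, 0], 0, 1], [[-0.04, 0, 0], 0, 1], [[-0.06, 0, 0], 0, 1], [[-0.08, 0, 0], 0, 1], [[-0.1, 0, 0], 0, 1]]}}

```text
t: 4.72
tool_pos: [0.5661, -0.1084, 0.0511]
tool_rot: [[-0.982, 0.189, -0.0], [0.189, 0.982, 0.0], [0.0, -0.0, -1.0]]
contact_force: [-3.2, -1.0, -0.7]
gripper_width: 0.0855
grasp_force: 1.6
```

```bash
cat > m.py <<'E'
from h import *
c=robot.camera("top"); o=robot.get_obs(); H=hsv(c)
e=np.array([.982,-.189]);n=np.array([.189,.982])
p=o["tool_pos"]; print("t",o["t"],"tool along/lat",p[:2]@e,p[:2]@n,p[2],"F",np.round(o["contact_force"],1))
d=blobs(cv2.inRange(H,(10,50,150),(28,255,255)),(290,100,372,250))
if d:
  P=d[0].reshape(-1,2); q=np.array([ray(c,x,.057)[:2] for x in P]); al=q@e; la=q@n
  print("die front", np.percentile(al,[0,97,100]), "min",al.min(),"lat",la.min(),la.max())
E
python3 m.py
```

```text
t 4.775 tool along/lat 0.5773387716388803 0.0005091572753528888 0.05117037649352734 F [-1.8 -0.  -0.7]
die front [0.61092077 0.62677064 0.62701476] min 0.6109207700135706 lat 0.05337619959976717 0.06516400496128985
```

>>> {"name": "jog_arm", "arguments": {"increments": [[[-0.02, 0, 0], 0, 1], [[-0.04, 0, 0], 0, 1], [[-0.06, 0, 0], 0, 1], [[-0.08, 0, 0], 0, 1], [[-0.1, 0, 0], 0, 1]]}}

```text
t: 5.4
tool_pos: [0.5856, -0.1122, 0.0512]
tool_rot: [[-0.982, 0.189, -0.0], [0.189, 0.982, -0.0], [0.0, -0.0, -1.0]]
contact_force: [-4.8, -1.1, -0.4]
gripper_width: 0.0854
grasp_force: 1.8
```

>>> {"name": "jog_arm", "arguments": {"increments": [[[-0.01, 0, 0], 0, 1], [[-0.02, 0, 0], 0, 1], [[-0.03, 0, 0], 0, 1], [[-0.04, 0, 0], 0, 1], [[-0.05, 0, 0], 0, 1]]}}

```text
t: 6.02
tool_pos: [0.5954, -0.114, 0.0512]
tool_rot: [[-0.982, 0.189, -0.0], [0.189, 0.982, 0.0], [0.0, -0.0, -1.0]]
contact_force: [-4.1, -2.7, -0.5]
gripper_width: 0.0855
grasp_force: 1.9
```

```bash
python3 - <<'E'
exec(open("m.py").read())
s=robot.camera("scene"); cv2.imwrite("pics/s3.png",cv2.resize(s["frame"][190:300,280:440],None,fx=5,fy=5,interpolation=cv2.INTER_CUBIC))
E
```

```text
t 6.075 tool along/lat 0.6066645444841288 0.0005507865838924463 0.05126578050357397 F [-2.9 -1.7 -0.9]
die front [0.6408655  0.67278355 0.67320441] min 0.6408655013415818 lat 0.05205558966983513 0.06516227467424318
```

View pics/s3.png

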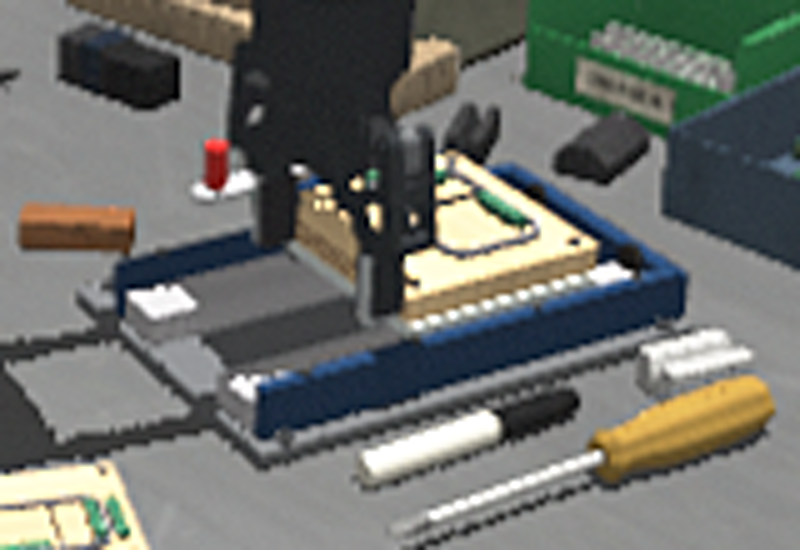

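The die is still up on the rails: the white plate and feet line is visible at (530,300), and both fingertips sit on the rear face. I continue slowly.

>>> {"name": "jog_arm", "arguments": {"increments": [[[-0.01, 0, 0], 0, 1], [[-0.02, 0, 0], 0, 1], [[-0.03, 0, 0], 0, 1], [[-0.04, 0, 0], 0, 1], [[-0.05, 0, 0], 0, 1]]}}

```text
t: 6.75
tool_pos: [0.6058, -0.1155, 0.0515]
tool_rot: [[-0.982, 0.189, 0.001], [0.189, 0.982, 0.0], [-0.001, 0.001, -1.0]]
contact_force: [-2.9, 0.7, 0.8]
gripper_width: 0.0854
grasp_force: 1.7
```

>>> {"name": "jog_arm", "arguments": {"increments": [[[-0.01, 0, 0], 0, 1], [[-0.02, 0, 0], 0, 1], [[-0.03, 0, 0], 0, 1]]}}

```text
t: 7.12
tool_pos: [0.6065, -0.1157, 0.0514]
tool_rot: [[-0.982, 0.189, -0.01], [0.189, 0.982, 0.003], [0.01, 0.001, -1.0]]
contact_force: [-14.8, 2.1, 10.2]
gripper_width: 0.085
grasp_force: 7.3
```

```bash
python3 m.py
```

```text
t 7.175 tool along/lat 0.6174140368320913 0.0011085425407185857 0.05134862906280733 F [-12.1   2.4   7.9]
die front [0.65263925 0.69383592 0.69471673] min 0.6526392543815741 lat 0.050611399572004265 0.06459498775788691
```

The push stopped at 0.617 against an expected 0.616, and the force rose, so it looks seated. I'll back off, rise clear with the hand closing, and check.

>>> {"name": "jog_arm", "arguments": {"increments": [[[0.02, 0, 0], 0, 1], [[0.08, 0, 0], 0, 1], [[0.2, 0, 0], 0, 1], [[0.3, 0, -0.2], 0, 1], [[0.6, 0.2, -0.5], 0, -1]]}}

```text
t: 7.8
tool_pos: [0.5195, -0.0731, 0.1324]
tool_rot: [[-0.982, 0.191, 0.004], [0.191, 0.982, -0.001], [-0.005, -0.0, -1.0]]
contact_force: [0.1, 1.3, 0.7]
gripper_width: 0.0697
grasp_force: 0.0
```

>>> {"name": "jog_arm", "arguments": {"increments": [[[0.4, 0.8, 0], 0, -1], [[0.4, 0.8, 0], 0, -1], [[0.4, 0.8, 0], 0, -1], [[0.4, 0.8, 0], 0, -1]]}}

```text
t: 8.3
tool_pos: [0.4688, 0.1035, 0.1318]
tool_rot: [[-0.983, 0.184, 0.002], [0.184, 0.983, 0.001], [-0.002, 0.002, -1.0]]
contact_force: [0.5, 0.1, -0.2]
gripper_width: -0.0002
grasp_force: 0.0
```

```bash
python3 - <<'E'
exec(open("m.py").read())
s=robot.camera("scene")
r=cv2.minAreaRect(d[0])
for z in(.051,.057): print(z,ray(c,r[0],z)[:2]@e,ray(c,r[0],z)[:2]@n,r)
m=cv2.inRange(H,(0,130,80),(8,255,255))|cv2.inRange(H,(172,130,80),(180,255,255))
for b in blobs(m,(270,150,310,220),4):
  M=ray(c,b.mean(0)[0],.079)[:2]; print("peg",b.mean(0),M,M@e,M@n)
a=np.hstack([cv2.resize(s["frame"][195:285,290:430],(400,257),interpolation=cv2.INTER_CUBIC),cv2.resize(c["frame"][110:260,260:400],(400,428),interpolation=cv2.INTER_CUBIC)[80:337]])
cv2.imwrite("pics/a4.png",cv2.resize(a,(800,257)))
E
```

```text
t 8.35 tool along/lat 0.4421284181655426 0.18882111933353218 0.13182971881567623 F [0.5 0.2 1. ]
die front [0.6248075  0.73590591 0.73641041] min 0.62480749767084 lat -0.05599644586523354 0.06459984558336002
0.051 0.6819981740578012 0.004856339518511503 ((335.7100830078125, 165.8971710205078), (60.20331954956055, 53.13983917236328), 10.784297943115234)
0.057 0.6800748133458735 0.004617723630759664 ((335.7100830078125, 165.8971710205078), (60.20331954956055, 53.13983917236328), 10.784297943115234)
peg [[285.63636364 195.27272727]] [ 0.60157567 -0.02602665] 0.5956663421985096 0.08813963047101533
```

View pics/a4.png

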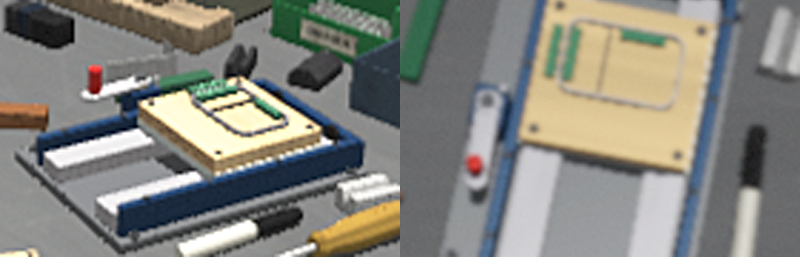

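The die now sits at 0.682 along and 0.005 lateral, which is the nest (0.652+0.030). The button hasn't moved (peg at top pixel (285.6,195.3)). I move the closed fingers beside the peg on its left, and check the die height by a two-view comparison of one plate screw.

>>> {"name": "jog_arm", "arguments": {"increments": [[[-0.3, -0.1, 0], 0, -1], [[-0.6, -0.25, 0], 0, -1], [[-0.77, -0.29, 0.1], 0, -1], [[-0.77, -0.29, 0.22], 0, -1], [[-0.77, -0.29, 0.22], 0, -1]]}}

```text
t: 9.02
tool_pos: [0.609, 0.0122, 0.0851]
tool_rot: [[-0.981, 0.192, -0.004], [0.192, 0.981, 0.0], [0.004, -0.001, -1.0]]
contact_force: [-0.4, -0.4, -0.1]
gripper_width: 0.0001
grasp_force: 0.0
```

```bash
python3 - <<'E'
exec(open("m.py").read())
s=robot.camera("scene"); R=o["tool_rot"]; print(np.round(R,3).tolist())
for nm,t,q in(("before",(350.1,227.6),(338,258)),("now",(357.3,192.4),(367,248.6))):
  print(nm,q,[ (z,proj(s,ray(c,t,z)).round(1).tolist()) for z in(.051,.057)])
E
```

```text
t 9.075 tool along/lat 0.5962324461941557 0.12768131608583888 0.08642219661180366 F [-0.  -0.1  0.4]
die front [0.62504247 0.73590406 0.73641041] min 0.6250424684439546 lat -0.05599644586523354 0.06459984558336002
[[-0.982, 0.191, -0.002], [0.191, 0.982, 0.0], [0.002, -0.0, -1.0]]
before (338, 258) [(0.051, [340.0, 255.8]), (0.057, [339.6, 253.6])]
now (367, 248.6) [(0.051, [366.6, 248.5]), (0.057, [366.2, 246.4])]
```

The height is consistent with seated: "now" matches z=0.051. I push the peg to the right along its arc.

>>> {"name": "jog_arm", "arguments": {"increments": [[[0, -0.06, 0], 0, -1], [[0, -0.1, 0], 0, -1], [[-0.005, -0.13, 0], 0, -1], [[-0.015, -0.165, 0], 0, -1], [[-0.03, -0.2, 0], 0, -1]]}}

```text
t: 9.75
tool_pos: [0.608, -0.0263, 0.0873]
tool_rot: [[-0.982, 0.189, -0.0], [0.189, 0.982, 0.0], [0.0, 0.0, -1.0]]
contact_force: [-0.8, 2.3, 0.2]
gripper_width: 0.0
grasp_force: 0.8
```

>>> {"name": "jog_arm", "arguments": {"increments": [[[-0.02, -0.03, 0], 0, -1], [[-0.045, -0.06, 0], 0, -1], [[-0.075, -0.085, 0], 0, -1], [[-0.095, -0.105, 0], 0, -1], [[-0.12, -0.12, 0], 0, -1]]}}

```text
t: 10.38
tool_pos: [0.6276, -0.0543, 0.0872]
tool_rot: [[-0.982, 0.189, 0.0], [0.189, 0.982, 0.001], [-0.0, 0.001, -1.0]]
contact_force: [-0.7, 3.5, -1.0]
gripper_width: 0.0001
grasp_force: 1.4
```

```bash
python3 - <<'E'
exec(open("m.py").read())
s=robot.camera("scene")
m=cv2.inRange(hsv(s),(0,130,80),(8,255,255))|cv2.inRange(hsv(s),(172,130,80),(180,255,255))
for b in blobs(m,(290,180,400,260),4):
  M=ray(s,b.mean(0)[0],.0705)[:2]; print("peg scene",b.mean(0),M@e,M@n)
E
```

```text
t 10.425 tool along/lat 0.6274491796459847 0.06489987477612975 0.08720793872555854 F [ 0.6  1.9 -1.2]
die front [0.62513206 0.73589786 0.73632174] min 0.6251320595283044 lat -0.05599644586523354 0.03803330299363749
peg scene [[342.18181818 226.5       ]] 0.6277932996686927 0.047683081917099635
```

>>> {"name": "jog_arm", "arguments": {"increments": [[[0, 0.03, 0], 0, -1], [[0.07, 0.03, 0], 0, -1], [[0.14, 0.03, 0], 0, -1], [[0.14, -0.04, 0], 0, -1], [[0.14, -0.115, 0], 0, -1]]}}

```text
t: 11.1
tool_pos: [0.5953, -0.0727, 0.0876]
tool_rot: [[-0.982, 0.189, 0.001], [0.189, 0.982, -0.001], [-0.001, -0.0, -1.0]]
contact_force: [0.7, 0.3, -0.5]
gripper_width: 0.0002
grasp_force: 0.0
```

>>> {"name": "jog_arm", "arguments": {"increments": [[[-0.04, 0, 0], 0, -1], [[-0.07, 0, 0], 0, -1], [[-0.1, 0, 0], 0, -1], [[-0.125, 0, 0], 0, -1], [[-0.15, 0, 0], 0, -1]]}}

```text
t: 11.72
tool_pos: [0.6252, -0.0771, 0.0871]
tool_rot: [[-0.982, 0.189, -0.0], [0.189, 0.982, 0.0], [0.0, 0.0, -1.0]]
contact_force: [-0.9, -1.0, -0.6]
gripper_width: 0.0003
grasp_force: 0.9
```

>>> {"name": "jog_arm", "arguments": {"increments": [[[-0.01, 0, 0], 0, -1], [[-0.02, 0, 0], 0, -1]]}}

```text
t: 11.98
tool_pos: [0.6268, -0.0774, 0.087]
tool_rot: [[-0.982, 0.189, -0.005], [0.189, 0.982, 0.001], [0.005, 0.0, -1.0]]
contact_force: [-7.7, 0.3, 3.5]
gripper_width: -0.0002
grasp_force: 3.8
```

```bash
python3 m.py
```

```text
t 12.025 tool along/lat 0.6301310897393474 0.04247828560671918 0.0870480839315984 F [-5.4 -0.6  4.2]
die front [0.6252489  0.73543942 0.73641041] min 0.6252488987890122 lat -0.05599644586523354 0.007186916127513364
```

The force is up to 7.7 N with the tool at 0.630 along (the stop was expected at 0.6295), so the bar is at its stop. I'll back off, rise and check.

>>> {"name": "jog_arm", "arguments": {"increments": [[[0.03, 0, 0], 0, -1], [[0.1, 0, 0], 0, -1], [[0.3, 0, -0.2], 0, -1], [[0.6, 0.2, -0.5], 0, -1], [[0.8, 0.4, -0.6], 0, -1]]}}

```text
t: 12.65
tool_pos: [0.501, 0.0119, 0.197]
tool_rot: [[-0.982, 0.191, 0.004], [0.191, 0.982, 0.0], [-0.004, 0.001, -1.0]]
contact_force: [0.6, 1.3, 0.6]
gripper_width: 0.0001
grasp_force: 0.0
```

>>> {"name": "jog_arm", "arguments": {"increments": [[[0, 0.5, 0], 0, -1], [[0, 0.5, 0], 0, -1], [[0, 0.5, 0], 0, -1]]}}

```text
t: 13.02
tool_pos: [0.5204, 0.1121, 0.1956]
tool_rot: [[-0.983, 0.185, 0.002], [0.185, 0.983, 0.001], [-0.002, 0.002, -1.0]]
contact_force: [-0.2, -0.6, -0.5]
gripper_width: 0.0003
grasp_force: 0.0
```

```bash
python3 - <<'E'
exec(open("m.py").read())
s=robot.camera("scene")
m=cv2.inRange(H,(0,130,80),(8,255,255))|cv2.inRange(H,(172,130,80),(180,255,255))
for b in blobs(m,(270,130,350,220),4):
  M=ray(c,b.mean(0)[0],.079)[:2]; v=M-np.array([.6465*e+.0915*n])[0]; print("peg",b.mean(0),M@e,M@n,"theta",np.arctan2(-v@n,-v@e))
a=np.hstack([cv2.resize(s["frame"][195:285,290:430],(400,257),interpolation=cv2.INTER_CUBIC),cv2.resize(c["frame"][110:260,260:400],(400,428),interpolation=cv2.INTER_CUBIC)[80:337]])
cv2.imwrite("pics/a5.png",a)
E
```

```text
t 13.075 tool along/lat 0.4897599522888767 0.20694419148160229 0.19531856386943128 F [ 0.1 -0.7 -0.5]
die front [0.62474611 0.73577006 0.73632174] min 0.6247461082617416 lat -0.054602690398735346 0.06502204542127542
peg [[314.46153846 175.30769231]] 0.6460927360967357 0.041004293145007226 theta 1.5621557909218942
```

View pics/a5.png

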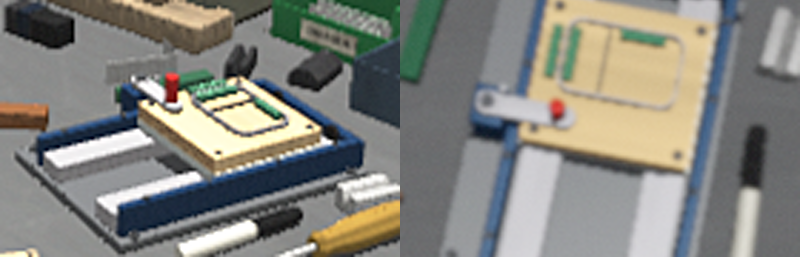

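The bar lies square across the die (peg at top pixel (314,175), angle about 1.56), the die is unmoved and seated, and the arm is clear. I hand it in.

```bash
python3 -c "
from plant import robot
print(robot.job_done())"
```

```text
the job is handed in; nothing more can be done
None
```

The die is pushed home into its notches, the turn-button bar is at its stop square across it (measured angle about 1.56 rad), nothing lying about was moved on purpose, and the job was handed in at about 13 s; no verdict came back.

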